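Funnel onto the telescopic stand, raised and held at the second stop

TASK

Lift the steel funnel out of the mouth of the short glass jar, lower it gently (do not drop it) until it sits fully home and level in the ring of the telescopic stand, and let it go. Then take the stand's black head, squeeze in its red release, and with the release kept squeezed pull the head straight up past the first stop to the second stop, the top of its travel, and hold it there, so that I can slide the tall bottle under the spout: finish while still holding the head up with the release squeezed, the funnel still seated in the ring. Leave the jar standing and everything else where it is.

Things in the scene. Friction and masses are not known exactly. Their poses are not given: they have to be found in the camera images.
- funnel_collar (a point): Loose stainless funnel, about 110 g. Point on its axis half-way up its straight upright collar (60 mm outside, 28 mm high, wall 2.5 mm), to be gripped from above across the outside. z up along the axis. The flat ledge it sits on (collar's underside) is 14 mm below this point, the spout's tip 74 mm below. Starts upright, ledge on the jar's rim, spout in the jar; point about 104 mm high.
- jar_mid (a point): Short clear glass jar, loose, about 320 g, 74 mm diameter at the body, 90 mm high, neck 58 mm outside and 50 mm inside; the point is on its axis, half-way up (45 mm). z axis up.
- ring_seat (a point): Centre of the top face of the stand's steel ring, where the funnel's ledge rests. Ring level, 64 mm outside, 50 mm inside, 8 mm thick, open above and below; 140 mm above the shelf when the stand is down; rises with the head. Seated, the funnel's collar point is 14 mm above. y: from column to ring (axes 95 mm apart); x: the way the release faces; z up.
- head (a point): Centre of the black head on the stand's column: block 30 mm along x, 32 mm along y, 42 mm high, centre 185 mm above the shelf when down. The red release is on its +x face; y points to the ring. Grip from above, fingers closing along x: one on the release, one on the plain -x face. The stand is screwed down: foot 120 x 210 x 18 mm, round wooden sleeve 46 mm across at most, 120 mm high.
- release_face (a point): Centre of the outer face of the red release, a pad 22 mm wide and 30 mm high that stands 10 mm proud of the head's +x face and moves up with the head. It is pushed in towards the head's centre (along the head's -x). Head and release measure 40 mm across together, 34 mm with the release squeezed right in.
- release (a joint): Travel of the red release in m: 0 out, 0.006 fully in. Spring: about 2 N to start, 7 N fully in. More than about 4 mm in frees the telescope; let go, it springs out.
- telescope (a joint): Height of the telescope, m: 0 down (locked at the start), 0.045 first stop, 0.090 second stop = top of travel. Release out: it locks when down and at the first stop. Release kept squeezed: it slides freely straight up past the first stop to the top. Nothing locks at the second stop: let go, head, ring and funnel (0.4 kg together) sink back.
- funnel: The same funnel; origin on its axis at the spout's tip, z up along the axis. 88 mm high overall; ledge at 60 mm, 60 mm across; under it a cone 44 mm across narrows over 32 mm to an 18 mm spout.
- bottle: Tall green glass bottle, 68 mm diameter, 150 mm high, bystander; origin at the centre of its underside, z up.
- timer: Black bakelite egg timer, 68 mm diameter, 66 mm high, bystander; origin at the centre of its underside, z up.
- pot: White stoneware pot with lid, 120 mm diameter, 126 mm high, bystander; origin at the centre of its underside, z up.
- scoop: Copper scoop lying on the shelf, about 135 mm long along its y axis, 40 mm wide, 24 mm high, bystander; origin on the shelf near its middle, z up.
Mind the look-alikes: they are no part of the job. What is shaped like the part that bears jar_mid but green or purple is not meant.

How it is judged:
On the way, in this order (a step that is already met when the one before it is completed fails the run):
1. the funnel sits fully home in the ring of the lowered stand and has been let go (z of funnel_collar in the frame of ring_seat between 0.01 and 0.018 m and horizontal distance between funnel_collar and ring_seat below 0.006 m and angle between funnel_collar's own z axis and vertical below 0.08 rad and contact force between each of the fingers, the arm and funnel below 0.05 N and value of joint telescope below 0.008 m), for 0.2 s.
2. the head is held with its release squeezed and has been pulled up past the first stop (value of joint release above 0.0035 m and contact force between the fingers and telescope above 2 N and value of joint telescope above 0.055 m), for 0.05 s.
At the end, for the whole second after the job is handed in: Telescope still, at 85 mm or more; fingers hold the head (over 2 N), release 3.5 mm or more in; funnel seated (6 mm off centre, collar point 10 to 18 mm above the ring, tilt 0.08 rad), not touched; jar upright within 50 mm, bottle, timer, pot, scoop upright within 30 mm of their places (value of joint telescope above 0.085 m and velocity of joint telescope between -0.02 and 0.02 m/s and value of joint release above 0.0035 m and contact force between the fingers and telescope above 2 N and z of funnel_collar in the frame of ring_seat between 0.01 and 0.018 m and horizontal distance between funnel_collar and ring_seat below 0.006 m and angle between funnel_collar's own z axis and vertical below 0.08 rad and contact force between each of the fingers, the arm and funnel below 0.05 N and angle between jar_mid's own z axis and vertical below 0.1 rad and distance of jar_mid from where it was at the start of the episode below 0.05 m and distance of each of bottle, timer, pot, scoop from where it was at the start of the episode below 0.03 m and angle between each of bottle, timer, pot, scoop's own z axis and vertical below 0.15 rad); the arm keeps its last pose, push and grip.
It fails at once if the funnel is dropped (falls free, untouched by the fingers, faster than 0.5 m/s) (contact force between the fingers and funnel below 0.01 N and linear speed of funnel above 0.5 m/s).
It fails at once if the jar is knocked over (angle between jar_mid's own z axis and vertical above 0.5 rad).
It fails at once if a bystander is knocked away (distance of any of bottle, timer, pot, scoop from where it was at the start of the episode above 0.06 m).
It also fails if it takes over 54 s, if anything falls off the work surface, if the arm or the gripper's body presses on something with over 40 N, if the wrist force passes 120 N, or if a joint passes its speed limit or range.

ROBOT

A 6-joint arm with a two-finger parallel gripper is mounted at the origin on the work surface. World frame = base frame: x ahead of the robot, y to its left, z up, the work surface at z = 0. Lengths are in m, angles in rad, forces in N, time in s.
With the tool pointing down it reaches from about 0.35 to 0.875 m from the base axis. Payload 4.2 kg.
Tool frame: the origin (TCP) lies on the centre line of the jaws, within the pads' length; the fingertips stand 17 mm ahead of it and the grasp point (between the pads) lies 2 mm behind it; z points along the fingers, y is the line along which they close (so a half turn about z gives the same grasp; the last joint's range is limited). The gripper opens to 85 mm and grips with 20 to 120 N. Pads are 22 mm wide; open, the fingers measure 114 mm over their backs; the gripper's body (76 mm by 85 mm) begins 54 mm behind the grasp point. The pads swing forward as they close: fully open they stand 13 mm farther back than shut.
Start: joints at [-0.94, 0.385, 0.008, 0, -1.194, -0.259], TCP at [0.227, -0.582, 0.248] pointing down, gripper open.
Joint ranges: [-3.14, 3.14], [-1.21, 2.06], [-1.07, 1.41], [-3.16, 2.05], [-2.99, -0.16], [-3.1, 3.1]. Speed limits (rad/s): [2.79, 2.79, 3.14, 3.14, 3.14, 3.14].

INTERFACE

Orientations are given as [roll, pitch, yaw] about the fixed x, y, z axes, in that order (R = Rz(yaw) Ry(pitch) Rx(roll)).
In Python, from cell import sensors, vision, sign_off gives the robot as it stands. The module is installed in compiled form; this text tells all that it offers.
- The arm moves only by the shell command python3 -m jog 'ROWS' [FORCE]. ROWS is JSON, a list of rows, each an object with "dp": the shift along the tool's x, y, z scaled (see below), a list of three; "rot": the turn, a rotation vector about the tool's x, y, z scaled (see below), a list of three; "gripper": the opening, from -1 (shut) to 1 (fully open), so that 0 is half open. A call has exactly 10 rows; each row is the pose to reach, as a shift and turn from the pose commanded when the call began, along the tool's axes at that moment; what a row does not reach only later rows make up. The controller multiplies each number of a shift by 0.25 m and each number of a turn by pi/2 rad. A row lasts 1/10 s, in which the tool goes at most 50 mm and 8.59 degrees, less where a joint would pass 70% of its speed; a pose out of reach is approached as far as the arm can. A call with a number of a shift or a turn outside -1 to 1 is refused whole. A call with a gripper value outside its range is refused whole. The fingers move at their own pace and stop on an object; FORCE is the grip in N (left out, the last holds). Time passes only in rows, so rows that repeat a pose let the fingers close, or fill a call up. It gives the time, the measured TCP pose, the force, the opening and the grip force at its end, in the units of the state.
- sensors.observe(): the state, without advancing time (a new reading comes with each control period).
- vision.capture(name): name is "scene" or "top"; returns a dict with "frame" (420x560x3 uint8, blue, green, red), "z_map" (420x560 float32, m along the optical axis (not along the pixel's ray), 0 where there is no reading), "mtx" (3x3 intrinsics, pixels), "R" (3x3) and "t" (3): a world point X has camera coordinates R X + t. Camera axes: x right, y down, z forward; pixel columns grow to the right and rows downward; lengths in m; the calibration is good to about 2 mm. A picture is of the moment at which its call begins.
- sign_off(): hands the job in; it is judged then, once.
The state is a dict: "time_s": time; "q": joint angles; "dq": joint speeds; "joint_torque": joint torques, N m; "ee_pos": TCP position; "tool_rot": TCP orientation; "ft_force": force on the tool from outside, world axes, zero at the start; "torque": the same for the moment, N m; "finger_gap": opening from 0.0 (shut) to 1.0 (fully open); "finger_force": force on a finger pad.
Only numpy, scipy, OpenCV 4.12 (cv2) and the standard library are available. Lean on these libraries where they do the work, as an engineer would, in place of code of your own. Each camera call takes 0.05 s, during which the arm holds its last target. There are 200 camera calls.

## Working session

There is one attempt and no reset: what is moved stays moved. The work goes in short steps, Python scripts to look and compute and a shell command to move; the robot and the scene stay as the last step left them, time stands still between calls to the robot, and variables do not carry over. Pictures are saved under pics/ and viewed, at most 10 in all, crops included, and the job is handed in when it is done.

```bash
mkdir -p pics; python3 - <<'E'
from cell import sensors, vision
import cv2,numpy as np,pickle
s=sensors.observe();print({k:np.round(v,3).tolist() for k,v in s.items()})
for n in("scene","top"):
    c=vision.capture(n);cv2.imwrite(f"pics/{n}0.png",c["frame"]);pickle.dump(c,open(n+"0.pkl","wb"))
    print(n,c["mtx"].round(1).tolist(),(-c["R"].T@c["t"]).round(3),c["R"].round(2).tolist())
E
```

```text
{'time_s': 0.0, 'q': [-0.94, 0.386, 0.007, -0.001, -1.194, -0.259], 'dq': [0.0, 0.0, 0.0, 0.001, 0.0, 0.001], 'joint_torque': [0.001, -39.229, 18.84, 4.186, -0.005, -0.0], 'ee_pos': [0.227, -0.582, 0.247], 'tool_rot': [3.139, -0.0, -2.77], 'ft_force': [-0.268, -0.168, 0.899], 'torque': [0.05, 0.023, 0.005], 'finger_force': 0.0, 'finger_gap': 1.001}
scene [[396.6, 0.0, 287.6], [0.0, 396.6, 205.6], [0.0, 0.0, 1.0]] [0.922 0.395 0.752] [[-0.75, 0.67, 0.01], [0.5, 0.58, -0.64], [-0.43, -0.47, -0.77]]
top [[412.9, 0.0, 280.1], [0.0, 412.9, 203.8], [0.0, 0.0, 1.0]] [0.476 0.036 0.973] [[0.01, -1.0, 0.02], [-0.99, -0.01, -0.11], [0.11, -0.02, -0.99]]
```

View pics/scene0.png

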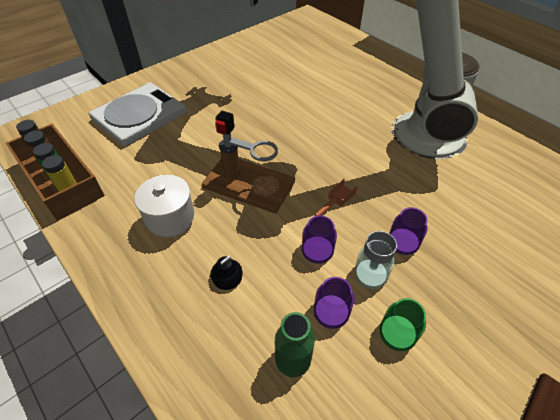

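View pics/top0.png

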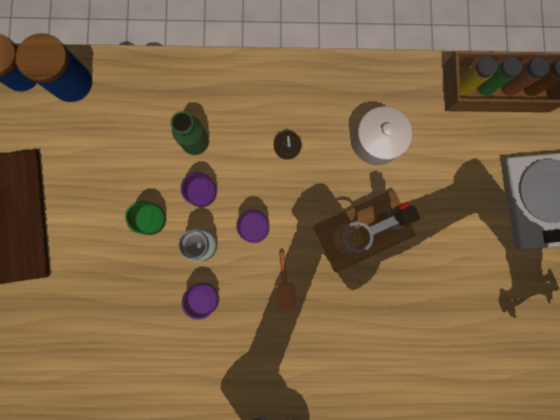

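The scene view shows the jar with the funnel at about (378,250), the ring at (263,150), and the black head with its red release at (224,123). In the top view the funnel is at (197,244), the ring at (357,237), and the head at (406,215) with its release at (407,208).

```bash
cat > h.py <<'E'
import cv2,numpy as np,pickle
from scipy.optimize import least_squares
def cloud(c):
    z=c["z_map"];v,u=np.mgrid[:420,:560];K=c["mtx"]
    p=np.stack([(u-K[0,2])/K[0,0]*z,(v-K[1,2])/K[1,1]*z,z],-1)
    P=(p-c["t"])@c["R"];P[z<=0]=np.nan;return P
def ray(c,u,v,h):
    d=c["R"].T@np.linalg.solve(c["mtx"],[u,v,1.]);o=-c["R"].T@c["t"];return o+d*(h-o[2])/d[2]
def near(P,xy,r,z0,z1):
    with np.errstate(all="ignore"): return (np.hypot(P[...,0]-xy[0],P[...,1]-xy[1])<r)&(P[...,2]>z0)&(P[...,2]<z1)
def circ(p,r):
    f=least_squares(lambda a:np.hypot(p[:,0]-a[0],p[:,1]-a[1])-r,p[:,:2].mean(0),loss="soft_l1",f_scale=.002)
    return f.x,np.sqrt(np.mean(f.fun**2))
E
python3 - <<'E'
from h import *
C={n:pickle.load(open(n+"0.pkl","rb")) for n in("scene","top")}
t=C["top"]
f0=ray(t,197,244,.118);r0=ray(t,357,237,.14);h0=ray(t,406,215,.206);print(f0,r0,h0)
for n,c in C.items():
    P=cloud(c)
    for nm,xy,r,z0,z1 in(("fun",f0,.045,.096,.125),("jarall",f0,.05,.02,.2),("ring",r0,.042,.132,.146),("headtop",h0,.04,.198,.215)):
        m=near(P,xy,r,z0,z1);p=P[m];print(n,nm,len(p),p.mean(0).round(4) if len(p) else"",p.max(0).round(3) if len(p) else "",p.min(0).round(3) if len(p) else "")
        if nm=="fun" and len(p)>8:print(circ(p,.029),np.percentile(p[:,2],[5,50,95]))
        if nm=="ring"and len(p)>8:print(circ(p,.0285))
        if nm=="headtop" and len(p)>8:print(cv2.minAreaRect((p[:,:2]*1000).astype(np.float32)))
    b,g,r=[c["frame"][...,i].astype(int) for i in range(3)]
    m=near(P,h0,.06,.15,.23)&(r>90)&(g<60)&(b<60)
    print("red",m.sum(),P[m].mean(0),P[m].max(0),P[m].min(0),np.argwhere(m).mean(0))
for n in C:
    x=(197,244) if n=="top" else (378,250)
    y=(380,220) if n=="top" else (245,145)
    im=C[n]["frame"];o=[cv2.resize(im[a[1]-40:a[1]+40,a[0]-50:a[0]+50],None,fx=4,fy=4,interpolation=cv2.INTER_CUBIC) for a in(x,y)]
    cv2.imwrite(f"pics/{n}_crop.png",np.hstack(o))
cv2.imwrite("pics/crops.png",np.clip(cv2.resize(np.vstack([cv2.imread(f"pics/{n}_crop.png") for n in C]),(750,600)).astype(float)*1.5,0,255).astype(np.uint8))
E
```

```text
[0.48952083 0.18606993 0.118     ] [ 0.50514734 -0.13937191  0.14      ] [ 0.54464986 -0.21858745  0.206     ]
scene fun 486 [0.4898 0.1962 0.1094] [0.52  0.226 0.121] [0.459 0.167 0.096]
(array([0.49017052, 0.19595166]), np.float64(0.0009777080552494872)) [0.09774568 0.11010027 0.11912912]
scene jarall 1656 [0.4981 0.2002 0.0787] [0.527 0.233 0.121] [0.459 0.161 0.02 ]
scene ring 279 [ 0.509  -0.1414  0.1387] [ 0.538 -0.108  0.144] [ 0.474 -0.179  0.132]
(array([ 0.50781678, -0.13958946]), np.float64(0.0033340007626972783))
scene headtop 183 [ 0.5505 -0.2221  0.2041] [ 0.57  -0.207  0.209] [ 0.53  -0.244  0.198]
((551.011962890625, -224.41505432128906), (38.00510787963867, 33.385887145996094), 19.110698699951172)
red 28 [ 0.56354278 -0.21698516  0.2000518 ] [ 0.56953103 -0.20938944  0.20217988] [ 0.556937   -0.22685402  0.1974938 ] [122.35714286 219.92857143]
top fun 214 [0.4897 0.1964 0.1129] [0.518 0.224 0.122] [0.461 0.165 0.096]
(array([0.4895468 , 0.19412394]), np.float64(0.0009506097442639397)) [0.09920513 0.11614089 0.12031275]
top jarall 998 [0.4891 0.1912 0.0817] [0.525 0.224 0.122] [0.453 0.159 0.022]
top ring 363 [ 0.5085 -0.1439  0.1402] [ 0.538 -0.109  0.145] [ 0.477 -0.179  0.132]
(array([ 0.50714921, -0.14109571]), np.float64(0.00318786855147259))
top headtop 328 [ 0.5488 -0.2244  0.2051] [ 0.572 -0.208  0.209] [ 0.528 -0.245  0.198]
((550.4918823242188, -224.4913330078125), (39.26607894897461, 31.85331916809082), 25.4511775970459)
red 49 [ 0.56412556 -0.21781743  0.20071825] [ 0.57000385 -0.20906578  0.20372695] [ 0.55816995 -0.22736239  0.19798386] [205.        404.3877551]
```

View pics/crops.png

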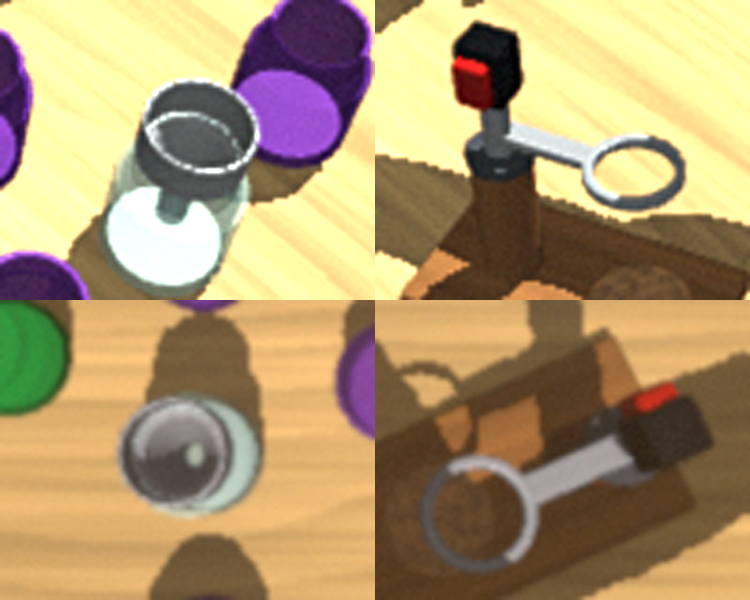

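The crops confirm this: the funnel stands upright in the clear jar, and the ring and head are unobstructed with the release facing the pot side. I'll refine the ring and head once and work out the first move.

```bash
cat >> h.py <<'E'
from scipy.spatial.transform import Rotation as Ro
def move(s,xyz,yaw):
    "dp, rot in jog units from state s to world xyz, pointing down at yaw"
    R=Ro.from_euler("xyz",s["tool_rot"]).as_matrix();T=Ro.from_euler("xyz",[np.pi,0,yaw]).as_matrix()
    return (R.T@(np.array(xyz)-s["ee_pos"])/.25).round(4),(Ro.from_matrix(R.T@T).as_rotvec()/(np.pi/2)).round(4)
E
python3 - <<'E'
from h import *
from cell import sensors
col=np.array([.546,-.2266])
for n in("scene","top"):
    c=pickle.load(open(n+"0.pkl","rb"));P=cloud(c)
    e=np.array([.507,-.141])
    for _ in range(4):
        m=near(P,e,.038,.130,.147);p=P[m];d=p[:,:2]-e;u=(col-e)/np.linalg.norm(col-e)
        k=(d@u<.02)&(np.hypot(*d.T)>.018);e,r=circ(p[k],.0285)
    v=e-col;print(n,"ring",e,r,k.sum(),p[k][:,2].mean(),"dist",np.hypot(*v),"yaw",np.degrees(np.arctan2(v[1],v[0]))-90)
    q=near(P,(.53,-.19),.025,.11,.16)
    print("top extents",*[P[near(P,col,.04,.203,.212)][:,:2].mean(0)])
s=sensors.observe()
for z in(.26,.2,.109):print(move(s,[.490,.195,z],-1.134))
E
```

```text
scene ring [ 0.50733376 -0.13890523] 0.002065971435660654 199 0.13849061454364528 dist 0.09584075722352052 yaw 23.793566210382266
top extents [ 0.54685496 -0.22435714]
top ring [ 0.50673753 -0.14014768] 0.0020845627436532122 243 0.14016914428390598 dist 0.0949502224781802 yaw 24.425259372863835
top extents [ 0.54628563 -0.22629933]
(array([-2.1089,  2.5131, -0.0459]), array([ 1.0000e-03,  1.0000e-03, -1.0415e+00]))
(array([-2.1089,  2.5126,  0.1941]), array([ 1.0000e-03,  1.0000e-03, -1.0415e+00]))
(array([-2.1089,  2.5119,  0.5581]), array([ 1.0000e-03,  1.0000e-03, -1.0415e+00]))
```

```bash
python3 -m jog '[{"dp":[-0.084,0.1,-0.006],"rot":[0,0,-0.05],"gripper":1},{"dp":[-0.168,0.2,-0.012],"rot":[0,0,-0.1],"gripper":1},{"dp":[-0.252,0.3,-0.018],"rot":[0,0,-0.15],"gripper":1},{"dp":[-0.336,0.4,-0.024],"rot":[0,0,-0.2],"gripper":1},{"dp":[-0.42,0.5,-0.03],"rot":[0,0,-0.25],"gripper":1},{"dp":[-0.504,0.6,-0.036],"rot":[0,0,-0.3],"gripper":1},{"dp":[-0.588,0.7,-0.042],"rot":[0,0,-0.35],"gripper":1},{"dp":[-0.672,0.8,-0.048],"rot":[0,0,-0.4],"gripper":1},{"dp":[-0.756,0.9,-0.048],"rot":[0,0,-0.45],"gripper":1},{"dp":[-0.84,1.0,-0.048],"rot":[0,0,-0.5],"gripper":1}]' 60
cat > g.py <<'E'
import sys
from h import *
from cell import sensors
s=sensors.observe();print(s["time_s"],np.round(s["ee_pos"],4),np.round(s["tool_rot"],3),np.round(s["ft_force"],1),s["finger_gap"],s["finger_force"])
if len(sys.argv)>3:print(*move(s,[float(a) for a in sys.argv[1:4]],-1.152))
E
python3 g.py .49 .195 .26
```

```text
time_s: 1.1
ee_pos: [0.3318, -0.2717, 0.2601]
tool_rot: [3.141, 0.0, -1.981]
ft_force: [1.4, -0.4, -0.3]
finger_gap: 1.002
finger_force: 0.0
1.1 [ 0.3318 -0.2717  0.2601] [ 3.141  0.    -1.981] [ 1.4 -0.4 -0.3] 1.0018159121373336 0.0
[-1.9641e+00  1.6520e-01  8.0000e-04] [ 2.000e-04  2.000e-04 -5.281e-01]
```

```bash
python3 -m jog '[{"dp":[-0.1,0.008,0],"rot":[0,0,-0.053],"gripper":1},{"dp":[-0.2,0.016,0],"rot":[0,0,-0.106],"gripper":1},{"dp":[-0.3,0.024,0],"rot":[0,0,-0.159],"gripper":1},{"dp":[-0.4,0.032,0],"rot":[0,0,-0.212],"gripper":1},{"dp":[-0.5,0.04,0],"rot":[0,0,-0.265],"gripper":1},{"dp":[-0.6,0.048,0],"rot":[0,0,-0.318],"gripper":1},{"dp":[-0.7,0.056,0],"rot":[0,0,-0.371],"gripper":1},{"dp":[-0.8,0.064,0],"rot":[0,0,-0.424],"gripper":1},{"dp":[-0.9,0.072,0],"rot":[0,0,-0.477],"gripper":1},{"dp":[-1.0,0.08,0],"rot":[0,0,-0.528],"gripper":1}]'
python3 g.py .49 .195 .18
```

```text
time_s: 2.1
ee_pos: [0.4139, -0.0351, 0.2601]
tool_rot: [3.141, 0.0, -1.152]
ft_force: [0.4, -0.3, -0.3]
finger_gap: 1.005
finger_force: 0.0
2.1 [ 0.4139 -0.0351  0.2601] [ 3.141  0.    -1.152] [ 0.4 -0.3 -0.3] 1.0045738543918876 0.0
[-0.7168 -0.6528  0.3201] [0.0003 0.0002 0.0002]
```

```bash
python3 -m jog '[{"dp":[-0.1,-0.09,0],"rot":[0,0,0],"gripper":1},{"dp":[-0.2,-0.18,0],"rot":[0,0,0],"gripper":1},{"dp":[-0.3,-0.27,0],"rot":[0,0,0],"gripper":1},{"dp":[-0.4,-0.36,0.03],"rot":[0,0,0],"gripper":1},{"dp":[-0.5,-0.45,0.08],"rot":[0,0,0],"gripper":1},{"dp":[-0.58,-0.53,0.14],"rot":[0,0,0],"gripper":1},{"dp":[-0.65,-0.6,0.2],"rot":[0,0,0],"gripper":1},{"dp":[-0.7,-0.64,0.26],"rot":[0,0,0],"gripper":1},{"dp":[-0.717,-0.653,0.3],"rot":[0,0,0],"gripper":1},{"dp":[-0.717,-0.653,0.32],"rot":[0,0,0],"gripper":1}]'
python3 g.py .49 .195 .109
python3 - <<'E'
from h import *
from cell import vision
o=[]
for n,c0 in(("scene",(378,240)),("top",(197,244))):
    c=vision.capture(n);pickle.dump(c,open(n+"1.pkl","wb"));o.append(cv2.resize(c["frame"][c0[1]-60:c0[1]+60,c0[0]-60:c0[0]+60],(400,400)))
    P=cloud(c);p=P[near(P,(.49,.195),.036,.1,.123)];print(n,len(p),circ(p,.029))
cv2.imwrite("pics/over.png",np.hstack(o))
E
```

```text
time_s: 3.1
ee_pos: [0.4904, 0.1938, 0.1789]
tool_rot: [3.139, -0.0, -1.154]
ft_force: [0.3, 0.2, 0.1]
finger_gap: 0.997
finger_force: 0.0
3.1 [0.4904 0.1938 0.1789] [ 3.139 -0.    -1.154] [0.3 0.2 0.1] 0.9968692979340767 0.0
[-0.0053 -0.0013  0.2795] [ 0.0017 -0.0003 -0.0016]
scene 317 (array([0.48980827, 0.19571356]), np.float64(0.0010059894490559663))
top 80 (array([0.48955273, 0.1948353 ]), np.float64(0.0008233227103896761))
```

View pics/over.png

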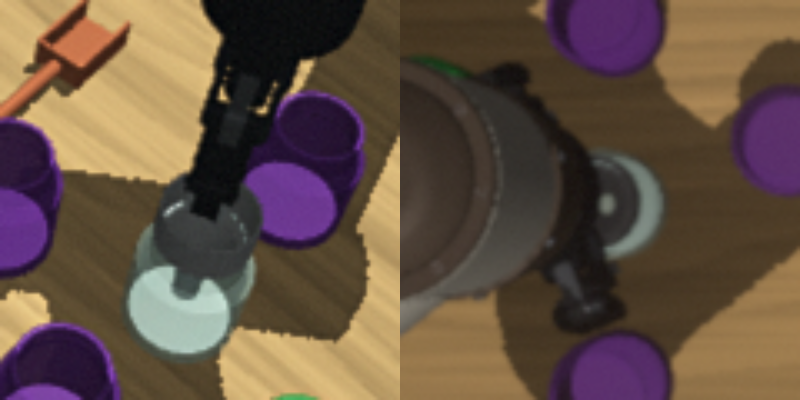

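The scene view shows the fingers astride the funnel at about (215,200), clear of the cups. The top view agrees, so I'll descend and grip.

```bash
python3 -m jog '[{"dp":[-0.005,-0.001,0.05],"rot":[0,0,0],"gripper":1},{"dp":[-0.005,-0.001,0.1],"rot":[0,0,0],"gripper":1},{"dp":[-0.005,-0.001,0.15],"rot":[0,0,0],"gripper":1},{"dp":[-0.005,-0.001,0.2],"rot":[0,0,0],"gripper":1},{"dp":[-0.005,-0.001,0.24],"rot":[0,0,0],"gripper":1},{"dp":[-0.005,-0.001,0.27],"rot":[0,0,0],"gripper":1},{"dp":[-0.005,-0.001,0.28],"rot":[0,0,0],"gripper":1},{"dp":[-0.005,-0.001,0.28],"rot":[0,0,0],"gripper":1},{"dp":[-0.005,-0.001,0.28],"rot":[0,0,0],"gripper":1},{"dp":[-0.005,-0.001,0.28],"rot":[0,0,0],"gripper":0.5}]' 40
python3 -m jog '[{"dp":[0,0,0],"rot":[0,0,0],"gripper":0.3},{"dp":[0,0,0],"rot":[0,0,0],"gripper":0.1},{"dp":[0,0,0],"rot":[0,0,0],"gripper":0},{"dp":[0,0,0],"rot":[0,0,0],"gripper":-0.2},{"dp":[0,0,0],"rot":[0,0,0],"gripper":-0.2},{"dp":[0,0,0],"rot":[0,0,0],"gripper":-0.2},{"dp":[0,0,0],"rot":[0,0,0],"gripper":-0.2},{"dp":[0,0,0],"rot":[0,0,0],"gripper":-0.2},{"dp":[0,0,0],"rot":[0,0,0],"gripper":-0.2},{"dp":[0,0,0],"rot":[0,0,0],"gripper":-0.2}]' 40; python3 g.py
```

```text
time_s: 4.2
ee_pos: [0.491, 0.1953, 0.1109]
tool_rot: [-3.14, 0.0, -1.155]
ft_force: [0.4, 0.7, -0.0]
finger_gap: 0.857
finger_force: 0.0
time_s: 5.2
ee_pos: [0.4911, 0.1952, 0.1112]
tool_rot: [-3.14, -0.0, -1.155]
ft_force: [-1.5, -1.3, 6.1]
finger_gap: 0.688
finger_force: 43.2
5.2 [0.4911 0.1952 0.1112] [-3.14  -0.    -1.155] [-1.5 -1.3  6.1] 0.6884929771956708 43.16779341548681
```

```bash
python3 -m jog '[{"dp":[0,0,-0.02],"rot":[0,0,0],"gripper":-0.2},{"dp":[0,0,-0.05],"rot":[0,0,0],"gripper":-0.2},{"dp":[0,0,-0.1],"rot":[0,0,0],"gripper":-0.2},{"dp":[0,0,-0.16],"rot":[0,0,0],"gripper":-0.2},{"dp":[0,0,-0.23],"rot":[0,0,0],"gripper":-0.2},{"dp":[0,0,-0.31],"rot":[0,0,0],"gripper":-0.2},{"dp":[0,0,-0.39],"rot":[0,0,0],"gripper":-0.2},{"dp":[0,0,-0.47],"rot":[0,0,0],"gripper":-0.2},{"dp":[0,0,-0.54],"rot":[0,0,0],"gripper":-0.2},{"dp":[0,0,-0.58],"rot":[0,0,0],"gripper":-0.2}]' 
python3 g.py .507 -.1395 .253
```

```text
time_s: 6.2
ee_pos: [0.491, 0.1952, 0.257]
tool_rot: [-3.139, 0.001, -1.155]
ft_force: [0.1, -0.8, -0.3]
finger_gap: 0.684
finger_force: 43.2
6.2 [0.491  0.1952 0.257 ] [-3.139e+00  1.000e-03 -1.155e+00] [ 0.1 -0.8 -0.3] 0.6844622765289453 43.20504706352949
[1.2507 0.4823 0.0141] [-0.0014  0.0004 -0.0019]
```

```bash
python3 -m jog '[{"dp":[0.05,0.02,0],"rot":[0,0,0],"gripper":-0.2},{"dp":[0.13,0.05,0],"rot":[0,0,0],"gripper":-0.2},{"dp":[0.23,0.09,0],"rot":[0,0,0],"gripper":-0.2},{"dp":[0.34,0.13,0],"rot":[0,0,0],"gripper":-0.2},{"dp":[0.45,0.174,0],"rot":[0,0,0],"gripper":-0.2},{"dp":[0.56,0.216,0],"rot":[0,0,0],"gripper":-0.2},{"dp":[0.67,0.259,0],"rot":[0,0,0],"gripper":-0.2},{"dp":[0.78,0.301,0],"rot":[0,0,0],"gripper":-0.2},{"dp":[0.89,0.344,0],"rot":[0,0,0],"gripper":-0.2},{"dp":[1.0,0.386,0],"rot":[0,0,0],"gripper":-0.2}]' 
python3 -m jog '[{"dp":[0.08,0.03,0],"rot":[0,0,0],"gripper":-0.2},{"dp":[0.15,0.058,0],"rot":[0,0,0],"gripper":-0.2},{"dp":[0.2,0.077,0],"rot":[0,0,0],"gripper":-0.2},{"dp":[0.235,0.09,0],"rot":[0,0,0],"gripper":-0.2},{"dp":[0.25,0.096,0],"rot":[0,0,0],"gripper":-0.2},{"dp":[0.25,0.096,0],"rot":[0,0,0],"gripper":-0.2},{"dp":[0.25,0.096,0],"rot":[0,0,0],"gripper":-0.2},{"dp":[0.25,0.096,0],"rot":[0,0,0],"gripper":-0.2},{"dp":[0.25,0.096,0],"rot":[0,0,0],"gripper":-0.2},{"dp":[0.25,0.096,0],"rot":[0,0,0],"gripper":-0.2}]' 
python3 g.py .507 -.1395 .253
python3 - <<'E'
from h import *
from cell import vision
o=[]
for n,c0 in(("scene",(250,135)),("top",(365,230))):
    c=vision.capture(n);pickle.dump(c,open(n+"2.pkl","wb"));o.append(cv2.resize(c["frame"][c0[1]-65:c0[1]+65,c0[0]-65:c0[0]+65],(400,400)))
    P=cloud(c);p=P[near(P,(.507,-.1395),.036,.225,.27)];print(n,len(p))
    if len(p)>20:print(circ(p,.029),np.percentile(p[:,2],[5,95]))
cv2.imwrite("pics/ring.png",np.hstack(o))
E
```

```text
time_s: 7.2
ee_pos: [0.5022, -0.0744, 0.2542]
tool_rot: [3.139, 0.001, -1.156]
ft_force: [0.6, 0.3, -1.1]
finger_gap: 0.685
finger_force: 43.2
time_s: 8.2
ee_pos: [0.5068, -0.1391, 0.2554]
tool_rot: [-3.141, 0.0, -1.154]
ft_force: [-0.2, 0.2, -1.4]
finger_gap: 0.681
finger_force: 43.2
8.2 [ 0.5068 -0.1391  0.2554] [-3.141  0.    -1.154] [-0.2  0.2 -1.4] 0.6808329869004062 43.18106470629573
[ 0.0018 -0.0003  0.0095] [-0.0001  0.     -0.0015]
scene 518
(array([ 0.50726832, -0.13775403]), np.float64(0.002664197288975848)) [0.23134965 0.26484222]
top 0
```

View pics/ring.png

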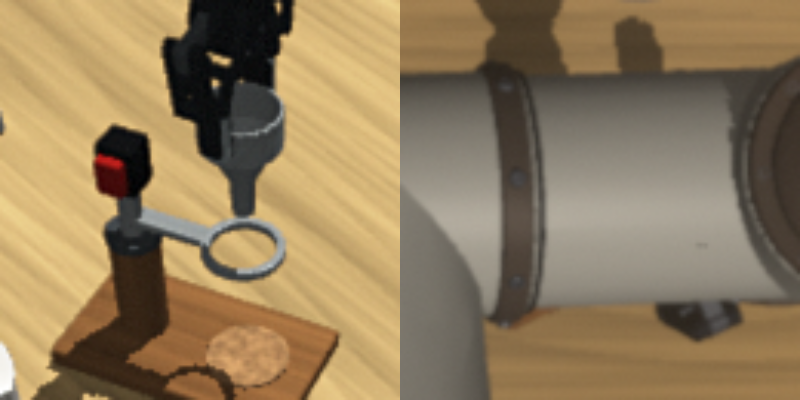

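The scene view shows the funnel held upright, its spout at (243,210) just above the ring at (243,248). Lowering slowly while watching the force.

```bash
python3 -m jog '[{"dp":[0.003,-0.004,0.03],"rot":[0,0,0],"gripper":-0.2},{"dp":[0.003,-0.004,0.07],"rot":[0,0,0],"gripper":-0.2},{"dp":[0.003,-0.004,0.11],"rot":[0,0,0],"gripper":-0.2},{"dp":[0.003,-0.004,0.15],"rot":[0,0,0],"gripper":-0.2},{"dp":[0.003,-0.004,0.19],"rot":[0,0,0],"gripper":-0.2},{"dp":[0.003,-0.004,0.23],"rot":[0,0,0],"gripper":-0.2},{"dp":[0.003,-0.004,0.26],"rot":[0,0,0],"gripper":-0.2},{"dp":[0.003,-0.004,0.29],"rot":[0,0,0],"gripper":-0.2},{"dp":[0.003,-0.004,0.31],"rot":[0,0,0],"gripper":-0.2},{"dp":[0.003,-0.004,0.32],"rot":[0,0,0],"gripper":-0.2}]' 
python3 g.py .508 -.1395 .161
```

```text
time_s: 9.3
ee_pos: [0.5078, -0.1398, 0.1748]
tool_rot: [3.141, 0.0, -1.155]
ft_force: [0.1, 0.7, -1.8]
finger_gap: 0.688
finger_force: 43.2
9.3 [ 0.5078 -0.1398  0.1748] [ 3.141  0.    -1.155] [ 0.1  0.7 -1.8] 0.6882154362362851 43.19989191368222
[-0.0007 -0.0011  0.0551] [ 0.0003  0.0002 -0.0019]
```

```bash
python3 -m jog '[{"dp":[0,0,0.008],"rot":[0,0,0],"gripper":-0.2},{"dp":[0,0,0.016],"rot":[0,0,0],"gripper":-0.2},{"dp":[0,0,0.024],"rot":[0,0,0],"gripper":-0.2},{"dp":[0,0,0.032],"rot":[0,0,0],"gripper":-0.2},{"dp":[0,0,0.038],"rot":[0,0,0],"gripper":-0.2},{"dp":[0,0,0.043],"rot":[0,0,0],"gripper":-0.2},{"dp":[0,0,0.046],"rot":[0,0,0],"gripper":-0.2},{"dp":[0,0,0.048],"rot":[0,0,0],"gripper":-0.2},{"dp":[0,0,0.048],"rot":[0,0,0],"gripper":-0.2},{"dp":[0,0,0.048],"rot":[0,0,0],"gripper":-0.2}]' 
python3 g.py .508 -.1395 .161
```

```text
time_s: 10.3
ee_pos: [0.508, -0.1398, 0.1633]
tool_rot: [-3.142, -0.0, -1.155]
ft_force: [-0.3, 0.3, -2.3]
finger_gap: 0.681
finger_force: 43.2
10.3 [ 0.508  -0.1398  0.1633] [-3.142 -0.    -1.155] [-0.3  0.3 -2.3] 0.6811667099032406 43.199789207428694
[-0.0009 -0.0005  0.0093] [-0.     -0.     -0.0019]
```

```bash
python3 -m jog '[{"dp":[0,0,0.003],"rot":[0,0,0],"gripper":-0.2},{"dp":[0,0,0.006],"rot":[0,0,0],"gripper":-0.2},{"dp":[0,0,0.008],"rot":[0,0,0],"gripper":-0.2},{"dp":[0,0,0.01],"rot":[0,0,0],"gripper":-0.2},{"dp":[0,0,0.01],"rot":[0,0,0],"gripper":-0.2},{"dp":[0,0,0.01],"rot":[0,0,0],"gripper":-0.2},{"dp":[0,0,0.01],"rot":[0,0,0],"gripper":-0.2},{"dp":[0,0,0.01],"rot":[0,0,0],"gripper":-0.2},{"dp":[0,0,0.01],"rot":[0,0,0],"gripper":-0.2},{"dp":[0,0,0.01],"rot":[0,0,0],"gripper":-0.2}]' 
python3 g.py .508 -.1395 .161
python3 - <<'E'
from h import *
from cell import vision
c=vision.capture("scene");pickle.dump(c,open("scene3.pkl","wb"));cv2.imwrite("pics/seat.png",cv2.resize(c["frame"][90:190,190:320],(780,600),interpolation=cv2.INTER_CUBIC))
E
```

```text
time_s: 11.3
ee_pos: [0.5079, -0.1398, 0.1612]
tool_rot: [-3.142, -0.0, -1.155]
ft_force: [-2.3, 1.3, 5.3]
finger_gap: 0.685
finger_force: 43.7
11.3 [ 0.5079 -0.1398  0.1612] [-3.142 -0.    -1.155] [-2.3  1.3  5.3] 0.6845486080578215 43.71326683089137
[-0.0009 -0.0007  0.0008] [-0.     -0.0001 -0.0018]
```

View pics/seat.png

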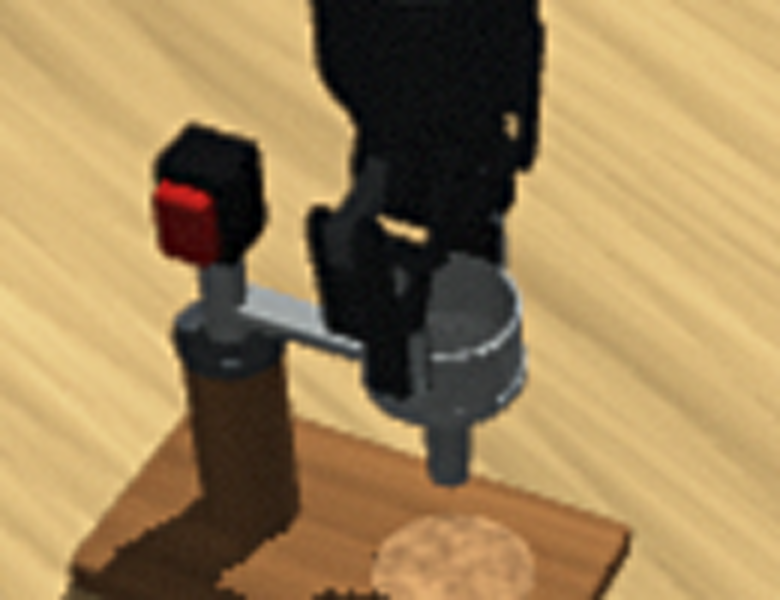

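The picture shows the funnel's ledge on the ring, the spout below it at (448,460). The contact height (TCP 0.161) matches prediction, so I'll release.

```bash
python3 -m jog '[{"dp":[0,0,0],"rot":[0,0,0],"gripper":0.4},{"dp":[0,0,0],"rot":[0,0,0],"gripper":0.5},{"dp":[0,0,0],"rot":[0,0,0],"gripper":0.6},{"dp":[0,0,0],"rot":[0,0,0],"gripper":0.8},{"dp":[0,0,0],"rot":[0,0,0],"gripper":1},{"dp":[0,0,0],"rot":[0,0,0],"gripper":1},{"dp":[0,0,0],"rot":[0,0,0],"gripper":1},{"dp":[0,0,0],"rot":[0,0,0],"gripper":1},{"dp":[0,0,0],"rot":[0,0,0],"gripper":1},{"dp":[0,0,0],"rot":[0,0,0],"gripper":1}]' 
python3 -m jog '[{"dp":[0,0,-0.02],"rot":[0,0,0],"gripper":1},{"dp":[0,0,-0.05],"rot":[0,0,0],"gripper":1},{"dp":[0,0,-0.09],"rot":[0,0,0],"gripper":1},{"dp":[0,0,-0.14],"rot":[0,0,0],"gripper":1},{"dp":[0,0,-0.19],"rot":[0,0,0],"gripper":1},{"dp":[0,0,-0.25],"rot":[0,0,0],"gripper":1},{"dp":[0,0,-0.31],"rot":[0,0,0],"gripper":1},{"dp":[0,0,-0.37],"rot":[0,0,0],"gripper":1},{"dp":[0,0,-0.41],"rot":[0,0,0],"gripper":1},{"dp":[0,0,-0.43],"rot":[0,0,0],"gripper":1}]' 
python3 - <<'E'
from h import *
from cell import vision
c=vision.capture("scene");pickle.dump(c,open("scene4.pkl","wb"));cv2.imwrite("pics/seat2.png",cv2.resize(c["frame"][90:190,190:320],(780,600),interpolation=cv2.INTER_CUBIC))
P=cloud(c);p=P[near(P,(.507,-.1395),.036,.145,.172)];print(circ(p,.029),np.percentile(p[:,2],[5,97]))
E
python3 g.py .547 -.226 .26
```

```text
time_s: 12.35
ee_pos: [0.5079, -0.1398, 0.1608]
tool_rot: [-3.142, -0.0, -1.155]
ft_force: [-0.1, -0.1, -0.3]
finger_gap: 1.0
finger_force: 0.0
time_s: 13.35
ee_pos: [0.5083, -0.1398, 0.2699]
tool_rot: [-3.139, -0.001, -1.155]
ft_force: [-0.2, -0.2, 0.5]
finger_gap: 1.0
finger_force: 0.0
(array([ 0.50792926, -0.13814168]), np.float64(0.0011138616797369326)) [0.14661225 0.16939939]
13.4 [ 0.5084 -0.1398  0.27  ] [-3.139e+00 -1.000e-03 -1.155e+00] [-0.7 -0.2 -0.1] 0.9965916956283541 0.0
[ 0.3776 -0.0018  0.0406] [-0.0015 -0.0008 -0.0018]
```

View pics/seat2.png

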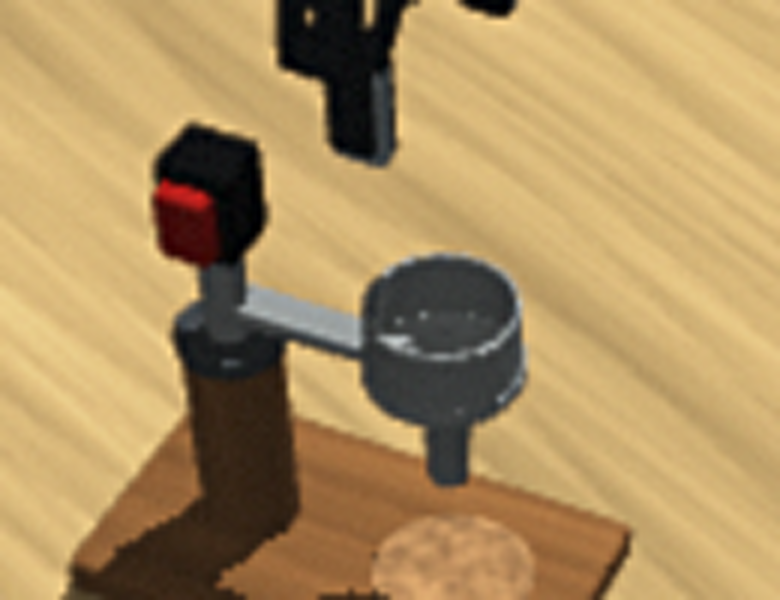

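The funnel sits level and free in the ring, its rim top at z≈0.168, and the head is still down. Next I go over the head.

```bash
python3 g.py .549 -.2254 .26; python3 -m jog '[{"dp":[0.05,0,0],"rot":[0,0,0],"gripper":1},{"dp":[0.12,0,0.01],"rot":[0,0,0],"gripper":1},{"dp":[0.19,-0.003,0.02],"rot":[0,0,0],"gripper":1},{"dp":[0.26,-0.005,0.03],"rot":[0,0,0],"gripper":1},{"dp":[0.32,-0.008,0.035],"rot":[0,0,0],"gripper":1},{"dp":[0.36,-0.01,0.04],"rot":[0,0,0],"gripper":1},{"dp":[0.378,-0.01,0.04],"rot":[0,0,0],"gripper":1},{"dp":[0.378,-0.01,0.04],"rot":[0,0,0],"gripper":1},{"dp":[0.378,-0.01,0.04],"rot":[0,0,0],"gripper":1},{"dp":[0.378,-0.01,0.04],"rot":[0,0,0],"gripper":1}]'; python3 g.py .549 -.2254 .186
```

```text
13.4 [ 0.5084 -0.1398  0.27  ] [-3.139e+00 -1.000e-03 -1.155e+00] [-0.7 -0.2 -0.1] 0.9965916956283541 0.0
[ 0.3786 -0.0101  0.0406] [-0.0015 -0.0008 -0.0018]
time_s: 14.4
ee_pos: [0.5483, -0.2248, 0.2587]
tool_rot: [-3.141, -0.0, -1.154]
ft_force: [0.6, 0.0, -0.5]
finger_gap: 0.998
finger_force: 0.0
14.4 [ 0.5483 -0.2248  0.2587] [-3.141 -0.    -1.154] [ 0.6  0.  -0.5] 0.9977661496906193 0.0
[ 0.0035 -0.0015  0.2907] [-0.0003 -0.0001 -0.0015]
```

```bash
python3 -m jog '[{"dp":[0.003,-0.001,0.04],"rot":[0,0,0],"gripper":1},{"dp":[0.003,-0.001,0.08],"rot":[0,0,0],"gripper":1},{"dp":[0.003,-0.001,0.12],"rot":[0,0,0],"gripper":1},{"dp":[0.003,-0.001,0.16],"rot":[0,0,0],"gripper":1},{"dp":[0.003,-0.001,0.2],"rot":[0,0,0],"gripper":1},{"dp":[0.003,-0.001,0.24],"rot":[0,0,0],"gripper":1},{"dp":[0.003,-0.001,0.27],"rot":[0,0,0],"gripper":1},{"dp":[0.003,-0.001,0.29],"rot":[0,0,0],"gripper":1},{"dp":[0.003,-0.001,0.29],"rot":[0,0,0],"gripper":1},{"dp":[0.003,-0.001,0.29],"rot":[0,0,0],"gripper":1}]' 30;python3 g.py
python3 -m jog '[{"dp":[0,0,0],"rot":[0,0,0],"gripper":0.6},{"dp":[0,0,0],"rot":[0,0,0],"gripper":0.4},{"dp":[0,0,0],"rot":[0,0,0],"gripper":0.2},{"dp":[0,0,0],"rot":[0,0,0],"gripper":0.1},{"dp":[0,0,0],"rot":[0,0,0],"gripper":0},{"dp":[0,0,0],"rot":[0,0,0],"gripper":-0.1},{"dp":[0,0,0],"rot":[0,0,0],"gripper":-0.2},{"dp":[0,0,0],"rot":[0,0,0],"gripper":-0.5},{"dp":[0,0,0],"rot":[0,0,0],"gripper":-0.8},{"dp":[0,0,0],"rot":[0,0,0],"gripper":-0.8}]' 30; python3 g.py
```

```text
time_s: 15.4
ee_pos: [0.5491, -0.2259, 0.186]
tool_rot: [-3.141, -0.0, -1.155]
ft_force: [0.7, -0.7, 0.3]
finger_gap: 1.0
finger_force: 0.0
15.4 [ 0.5491 -0.2259  0.186 ] [-3.141 -0.    -1.155] [ 0.7 -0.7  0.3] 1.0002892290357144 0.0
time_s: 16.4
ee_pos: [0.5473, -0.2268, 0.187]
tool_rot: [3.139, -0.0, -1.155]
ft_force: [-7.7, -1.4, 6.5]
finger_gap: 0.375
finger_force: 29.9
16.4 [ 0.5473 -0.2268  0.187 ] [ 3.139 -0.    -1.155] [-7.7 -1.4  6.5] 0.37497415263862555 29.90551382303238
```

The release is squeezed fully in (gap ≈ 32–34 mm). I'll trim out the 8 N sideways load and pull up smoothly.

```bash
python3 -m jog '[{"dp":[0,0.004,0],"rot":[0,0,0],"gripper":-0.8},{"dp":[0,0.008,0],"rot":[0,0,0],"gripper":-0.8},{"dp":[0,0.008,-0.01],"rot":[0,0,0],"gripper":-0.8},{"dp":[0,0.008,-0.02],"rot":[0,0,0],"gripper":-0.8},{"dp":[0,0.008,-0.035],"rot":[0,0,0],"gripper":-0.8},{"dp":[0,0.008,-0.05],"rot":[0,0,0],"gripper":-0.8},{"dp":[0,0.008,-0.07],"rot":[0,0,0],"gripper":-0.8},{"dp":[0,0.008,-0.09],"rot":[0,0,0],"gripper":-0.8},{"dp":[0,0.008,-0.11],"rot":[0,0,0],"gripper":-0.8},{"dp":[0,0.008,-0.13],"rot":[0,0,0],"gripper":-0.8}]' 45; python3 g.py
```

```text
time_s: 17.4
ee_pos: [0.5467, -0.227, 0.2178]
tool_rot: [3.14, 0.001, -1.155]
ft_force: [-2.7, -4.6, -5.2]
finger_gap: 0.358
finger_force: 46.3
17.4 [ 0.5467 -0.227   0.2178] [ 3.140e+00  1.000e-03 -1.155e+00] [-2.7 -4.6 -5.2] 0.3581002877187435 46.342483162879944
```

```bash
python3 -m jog '[{"dp":[0,0,-0.025],"rot":[0,0,0],"gripper":-0.8},{"dp":[0,0,-0.055],"rot":[0,0,0],"gripper":-0.8},{"dp":[0,0,-0.09],"rot":[0,0,0],"gripper":-0.8},{"dp":[0,0,-0.125],"rot":[0,0,0],"gripper":-0.8},{"dp":[0,0,-0.155],"rot":[0,0,0],"gripper":-0.8},{"dp":[0,0,-0.18],"rot":[0,0,0],"gripper":-0.8},{"dp":[0,0,-0.2],"rot":[0,0,0],"gripper":-0.8},{"dp":[0,0,-0.215],"rot":[0,0,0],"gripper":-0.8},{"dp":[0,0,-0.225],"rot":[0,0,0],"gripper":-0.8},{"dp":[0,0,-0.23],"rot":[0,0,0],"gripper":-0.8}]' ; python3 g.py
```

```text
time_s: 18.4
ee_pos: [0.5466, -0.227, 0.2755]
tool_rot: [3.141, 0.0, -1.155]
ft_force: [-2.8, -5.2, -4.7]
finger_gap: 0.357
finger_force: 46.4
18.4 [ 0.5466 -0.227   0.2755] [ 3.141  0.    -1.155] [-2.8 -5.2 -4.7] 0.35730064354478036 46.36934459209442
```

```bash
python3 -m jog '[{"dp":[0,0,-0.002],"rot":[0,0,0],"gripper":-0.8},{"dp":[0,0,-0.004],"rot":[0,0,0],"gripper":-0.8},{"dp":[0,0,-0.006],"rot":[0,0,0],"gripper":-0.8},{"dp":[0,0,-0.008],"rot":[0,0,0],"gripper":-0.8},{"dp":[0,0,-0.009],"rot":[0,0,0],"gripper":-0.8},{"dp":[0,0,-0.009],"rot":[0,0,0],"gripper":-0.8},{"dp":[0,0,-0.009],"rot":[0,0,0],"gripper":-0.8},{"dp":[0,0,-0.009],"rot":[0,0,0],"gripper":-0.8},{"dp":[0,0,-0.009],"rot":[0,0,0],"gripper":-0.8},{"dp":[0,0,-0.009],"rot":[0,0,0],"gripper":-0.8}]' ; python3 g.py
python3 - <<'E'
from h import *
from cell import vision
c=vision.capture("scene");cv2.imwrite("pics/end.png",cv2.resize(c["frame"][50:290,150:450],(750,600),interpolation=cv2.INTER_CUBIC))
P=cloud(c);p=P[near(P,(.508,-.139),.034,.235,.27)];print(circ(p,.029),np.percentile(p[:,2],[5,50,97]))
f=c["frame"].astype(int);m=near(P,(.55,-.22),.06,.2,.32)&(f[...,2]>90)&(f[...,1]<60)
q=cloud(pickle.load(open("scene4.pkl","rb")));f=pickle.load(open("scene4.pkl","rb"))["frame"].astype(int);n=near(q,(.55,-.22),.06,.15,.23)&(f[...,2]>90)&(f[...,1]<60)
print(m.sum(),P[m].max(0) if m.any() else 0,q[n].max(0))
# seated rim before, for the rise
a=q[near(q,(.508,-.139),.034,.145,.18)];print(np.percentile(a[:,2],[97]))
E
```

```text
time_s: 19.4
ee_pos: [0.5467, -0.227, 0.2773]
tool_rot: [3.14, 0.001, -1.155]
ft_force: [-3.2, -4.9, -5.3]
finger_gap: 0.352
finger_force: 46.5
19.4 [ 0.5467 -0.227   0.2773] [ 3.140e+00  1.000e-03 -1.155e+00] [-3.2 -4.9 -5.3] 0.3517906611316131 46.476802825927734
(array([ 0.50784235, -0.13795143]), np.float64(0.0011582865553367678)) [0.23634603 0.24861761 0.25886167]
0 0 [ 0.56920958 -0.20804722  0.20139768]
[0.16939939]
```

View pics/end.png

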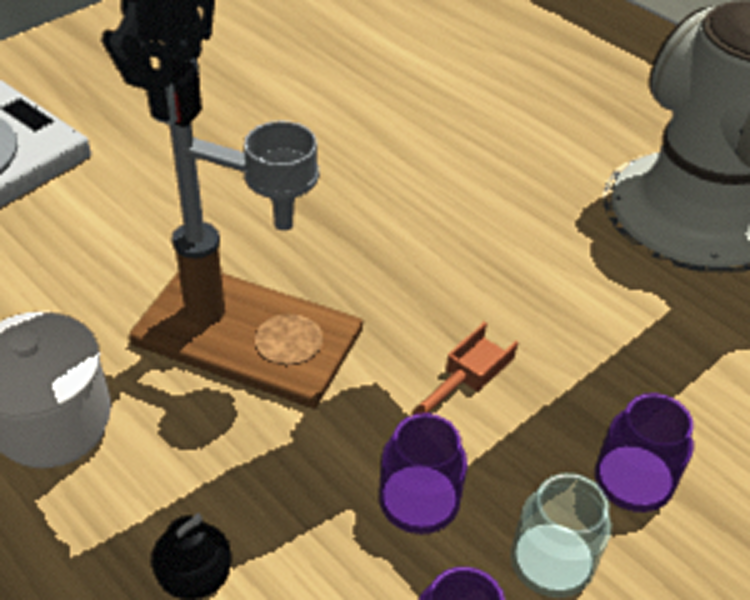

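The head is up (the rim rose from 0.169 to 0.259, about 89.5 mm). The funnel sits level in the ring at (282,160), the jar is standing at (563,530), and the bystanders are undisturbed. Handing in.

```bash
python3 -c "from cell import sign_off;print(sign_off())"
```

```text
the job is handed in; nothing more can be done
None
```

I handed the job in with the funnel seated level in the ring, the head raised about 90 mm to the top with its release squeezed and held, the jar standing, and the bystanders undisturbed; the hand-in gave no verdict.

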